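# Lower the stud carrier into its rinse tray

### The arm

A 6-joint arm with a two-finger parallel gripper is mounted at the origin on the work surface; the furniture and walls round the work are solid. World frame = base frame: x ahead of the robot, y to its left, z up, the work surface at z = 0. Lengths are in m, angles in rad, forces in N, time in s.
With the tool pointing down it reaches from about 0.25 to 0.8 m from the base axis. Payload 8.5 kg.
Tool frame: the origin (TCP) lies on the front face of the gripper's body, between the roots of the fingers; the fingertips stand 73 mm ahead of it and the grasp point (between the pads) lies 54 mm ahead of it; z points along the fingers, y is the line along which they close (so a half turn about z gives the same grasp; the last joint's range is limited). The gripper opens to 85 mm and grips with 20 to 120 N. Pads are 22 mm wide; open, the fingers measure 114 mm over their backs; the gripper's body (76 mm by 85 mm) begins 54 mm behind the grasp point. The pads swing forward as they close: fully open they stand 13 mm farther back than shut.
Start: joints at [1.137, 0.238, -0.013, 1.319, 0, 1.571], TCP at [0.221, 0.476, 0.304] pointing down, gripper open.
Joint ranges: [-2.66, 2.66], [-1.03, 1.9], [-1.14, 1.46], [-1.82, 2.27], [-1.45, 1.34], [-3.14, 3.14]. Speed limits (rad/s): [2.22, 2.22, 2.79, 3.14, 3.14, 3.14].

### API

Orientations are given as [roll, pitch, yaw] about the fixed x, y, z axes, in that order (R = Rz(yaw) Ry(pitch) Rx(roll)).
In Python, from bench import bot, snapshot, calibration gives the robot as it stands.
- The arm moves only by the tool carry_out, never from a script. Its argument "deltas" is a list of rows, each an object of numbers: "jaw": the opening, from 0 (shut) to 1 (fully open); "x", "y", "z": the shift along the world's x, y, z each as a share of 200 mm, from -1 to 1; "turn": the turn about the world's z as a share of 2 pi rad, from -1 to 1. A call has 1 to 5 rows; each row is the pose to reach, as a shift and turn from the pose commanded when the call began, turning the shorter way round; what a row does not reach only later rows make up. A row lasts 1/12 s, in which the tool goes at most 41.7 mm and 7.16 degrees, less where a joint would pass 70% of its speed; a pose out of reach is approached as far as the arm can. A call with a number of a shift or a turn outside -1 to 1 is refused whole. A call with a gripper value outside its range is refused whole. The fingers move at their own pace and stop on an object; "grip_force" is the grip in N (left out, the last holds). Time passes only in rows, so rows that repeat a pose let the fingers close. It gives the time, the measured TCP pose, the force, the opening and the grip force at its end, in the units of the state.
- bot.sense(): the state, without advancing time (a new reading comes with each control period).
- snapshot(name): name is "side" or "top" or "wrist"; returns (picture, depth): 384x512x3 uint8, blue, green, red; 384x512 float32, m along the optical axis (not along the pixel's ray), 0 where there is no reading.
- calibration(name): a dict with "mtx" (3x3 intrinsics, pixels), "position" and "rotation" of the camera in the world; the wrist camera has in their place "mount" (4x4, takes a point from camera to tool coordinates, whose origin is the TCP and whose axes are the flange's). Camera axes: x right, y up, looking along -z (the intrinsics and any distortion apply to the point x, -y, -z); pixel columns grow to the right and rows downward; lengths in m; the calibration is good to about 2 mm. A picture is of the moment at which its call begins: read the wrist's pose just before it. calibration takes no time and is no camera call.
- bot.close_job(): hands the job in; it is judged then, once.
The state is a dict: "time": time; "joints": joint angles; "qvel": joint speeds; "joint_efforts": joint torques, N m; "tool_pos": TCP position; "eef_rot": TCP orientation; "wrist_force": force on the tool from outside, world axes, zero at the start; "torque": the same for the moment, N m; "grip_width": finger opening in m; "grip_force": force on a finger pad.
Only numpy, scipy, OpenCV 4.12 (cv2) and the standard library are available. Lean on these libraries where they do the work, as an engineer would, in place of code of your own. Each camera call takes 0.05 s, during which the arm holds its last target. There are 200 camera calls.

### The job

Lift the carrier bar with its four hanging studs off the wooden stand by its handle, and lower it into the steel tray that has four cells, so that each stud goes into its own cell and the bar lies flat on top of the tray walls, lengthwise along the tray and centred on it. Do not drop it in: keep hold of the handle until the bar is down, then let go and leave it there. The tray with three cells is the wrong one.

Things in the scene. Friction and masses are not known exactly. Their poses are not given: they have to be found in the camera images.
- stud_carrier: Loose, about 0.35 kg: aluminium bar 160x20x8 mm, four dark 12 mm studs hanging 38 mm below it in a row, 34 mm apart (17, 51 mm each side of the middle). Origin: middle of the bar's underside; x along bar, z up; a half turn is the same. Wooden handle over the middle: 44 long (x), 16 thick (y), from 20 to 60 mm above the origin; grip it across the 16 mm. Nuts on the bar reach 16 mm above the origin.
- tray_four: The right tray: open steel tray fixed to the bench, 140x42x50 mm high; three cross walls make four cells in a row, each 30 mm (along) x 34 mm inside, walls 4 mm, cell centres 17, 51 mm each side of the middle. Home: the bar lies on the wall tops, its origin 50 mm above the tray's; studs clear the floor. Origin: centre of underside; x along the row, z up; a half turn is the same.
- tray_three: The wrong tray: same outside size and make, fixed to the bench, but two cross walls make three longer cells. Origin and axes as for the other tray. The two trays may swap places.
- drip_stand: Plywood stand, fixed, 176x50 mm: the bar's ends lie on two cheeks 76 mm above the bench between lips 7 mm high, 27 mm apart; lift the carrier straight up. Origin: centre of underside; x along the bar. 0.11 m to its right (-y) is a grinder 0.25 m high reaching to x=0.48, to its left a vise 0.16 m high: carry the bar forward to x=0.6 before going to the right.

How it is judged:
By the outcome, as a careful person would: the job done as asked, in the order asked, and still so for the second after the job is handed in, with the robot touching nothing.
It also fails if it takes over 38 s, if anything falls off the work surface, if the arm or the gripper's body presses on something with over 40 N, if the wrist force passes 120 N, or if a joint passes its speed limit or range.

## Working session

There is one attempt and no reset: what is moved stays moved. The work goes in short steps, Python scripts to look and compute and a tool call to move; the robot and the scene stay as the last step left them, time stands still between calls to the robot, and variables do not carry over. Pictures are saved under pics/ and viewed, at most 10 in all, crops included, and the job is handed in when it is done.

Besides the shell and the picture viewer there is one more tool, called after "Call:" as name(argument=value, ...) on one line, values as JSON. carry_out: Moves the arm, as the interface text tells. Shift numbers are shares of 200 mm and turn numbers shares of 2 pi rad, none past 1 either way. Its arguments: {"type":"object","properties":{"deltas":{"type":"array"},"grip_force":{"type":"number"}},"required":["deltas"]}

```bash
mkdir -p pics
python3 - <<'E'
from bench import bot, snapshot, calibration
import cv2,numpy as np
s=bot.sense();print({k:np.round(v,3) for k,v in s.items()})
for n in("top","side","wrist"):
    p,d=snapshot(n);cv2.imwrite(f"pics/{n}0.png",p);np.save(f"pics/{n}0.npy",d)
    c=calibration(n);print(n,{k:(np.round(v,4).tolist() if not isinstance(v,str) else v) for k,v in c.items()},(d>0).mean())
a=cv2.imread("pics/top0.png")
E
```

```text
{'time': np.float64(0.0), 'joints': array([ 1.137,  0.239, -0.014,  1.319,  0.   ,  1.571]), 'qvel': array([ 0.001, -0.   , -0.   , -0.   , -0.001,  0.001]), 'joint_efforts': array([-3.0000e-03, -5.3878e+01,  3.4644e+01,  1.9000e-02, -0.0000e+00,
        0.0000e+00]), 'tool_pos': array([0.221, 0.476, 0.303]), 'eef_rot': array([-3.14 , -0.   ,  2.708]), 'wrist_force': array([ 0.369, -0.181,  0.094]), 'torque': array([-0.   , -0.005, -0.05 ]), 'grip_force': np.float64(0.0), 'grip_width': np.float64(0.085)}
top {'mtx': [[362.5223, 0.0, 259.8434], [0.0, 362.5223, 184.7601], [0.0, 0.0, 1.0]], 'position': [0.3975, -0.0519, 0.9194], 'rotation': [0.1555, -0.0289, -1.5625]} 0.9958902994791666
side {'mtx': [[371.4041, 0.0, 259.9155], [0.0, 371.4041, 192.4105], [0.0, 0.0, 1.0]], 'position': [0.3857, 0.6406, 0.5763], 'rotation': [0.949, -0.0016, -2.9225]} 0.9962717692057291
wrist {'mtx': [[284.4958, 0.0, 254.749], [0.0, 284.4958, 192.9501], [0.0, 0.0, 1.0]], 'mount': [[0.0001, 0.9561, 0.2931, 0.0754], [1.0, 0.0001, -0.0009, 0.0], [-0.0009, 0.2931, -0.9561, -0.0708], [0.0, 0.0, 0.0, 1.0]]} 0.99603271484375
```

View pics/top0.png

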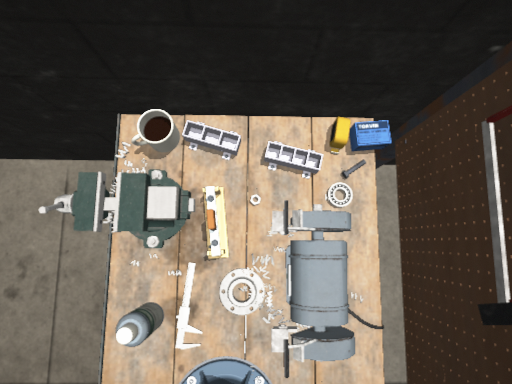

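View pics/side0.png

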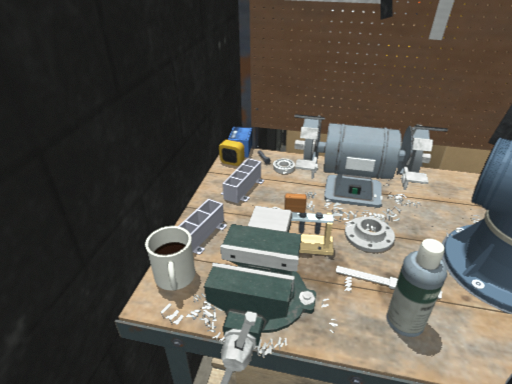

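```bash
cat > h.py <<'E'
import cv2,numpy as np
from scipy.spatial.transform import Rotation as R
from bench import bot,snapshot,calibration
def pose(n,s=None):
    c=calibration(n)
    if n!="wrist": return c["mtx"],R.from_euler("xyz",c["rotation"]).as_matrix(),np.array(c["position"])
    T=np.eye(4);T[:3,:3]=R.from_euler("xyz",s["eef_rot"]).as_matrix();T[:3,3]=s["tool_pos"]
    T=T@np.array(c["mount"]);return c["mtx"],T[:3,:3],T[:3,3]
def cloud(d,P):
    K,Rm,t=P;K=np.array(K);v,u=np.mgrid[:384,:512]
    p=np.stack([(u-K[0,2])/K[0,0]*d,-(v-K[1,2])/K[1,1]*d,-d],-1)
    return p@Rm.T+t
def onplane(uv,z,P):
    K,Rm,t=P;K=np.array(K);uv=np.atleast_2d(uv).astype(float)
    r=np.c_[(uv[:,0]-K[0,2])/K[0,0],-(uv[:,1]-K[1,2])/K[1,1],-np.ones(len(uv))]@Rm.T
    return t+r*((z-t[2])/r[:,2])[:,None]
def rect(pts):
    (c,(w,h),a)=cv2.minAreaRect(np.float32(pts[:,:2]*1000))
    if w<h: w,h,a=h,w,a+90
    return np.round(c,1),round(w,1),round(h,1),round((a+90)%180-90,2)
E
python3 - <<'E'
from h import *
im=cv2.imread("pics/top0.png");d=np.load("pics/top0.npy");W=cloud(d,pose("top"))
z=W[...,2];print("bench z",np.median(z[100:330,225:270]))
def box(a,b,c,e,lo,hi):
    m=np.zeros(z.shape,bool);m[c:e,a:b]=1;m&=(z>lo)&(z<hi);return m
for n,b in dict(left=(178,246,115,165),right=(258,328,135,182)).items():
    m=box(*b,.042,.060);print(n,m.sum(),rect(W[m]),np.median(z[m]))
m=box(195,240,180,265,.077,.1);print("bar/lips",m.sum(),rect(W[m]),np.median(z[m]))
m=box(195,240,180,265,.12,.16);print("handle",m.sum(),rect(W[m]),np.median(z[m]))
a=cv2.resize(im[110:180,175:335],None,fx=5,fy=5,interpolation=2);b=cv2.resize(im[180:265,165:325],None,fx=5,fy=5,interpolation=2)
cv2.imwrite("pics/z.png",cv2.resize(np.vstack([a,b]),(600,580)))
E
```

```text
bench z -0.0011185000357499253
left 344 (array([658.2,  47. ]), 140.2, 42.7, 74.53) 0.04803500210881767
right 355 (array([ 610.3, -158.3]), 139.7, 43.1, 76.48) 0.04788768843616764
bar/lips 514 (array([446.2,  33.3]), 159.4, 36.8, 6.32) 0.08305410670950647
handle 155 (array([446.1,  33.4]), 41.8, 15.9, 6.18) 0.13413584747284713
```

View pics/z.png

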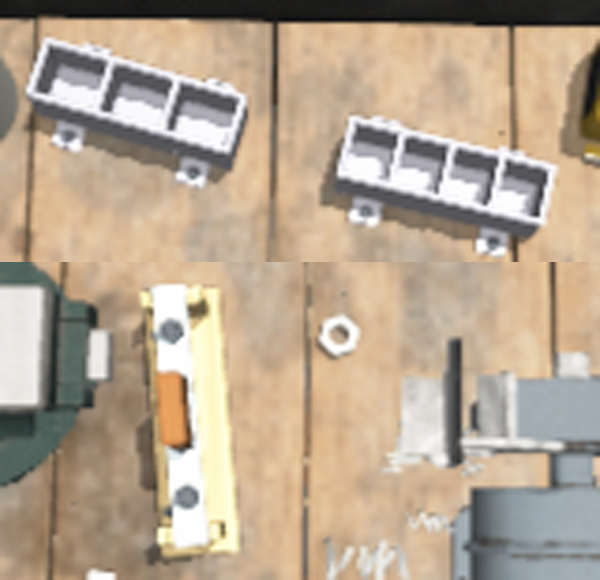

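The upper-left tray (centre about pixel 211,138) has three cells. The right-hand one (293,158) has four, so it is the target. The bar lies on the stand at about (215,222) with its orange handle in the middle. Next I move above the handle.

Call:
carry_out(deltas=[{"x":0.1,"y":-0.18,"turn":0.017,"jaw":0.5},{"x":0.2,"y":-0.36,"turn":0.034,"jaw":0.5},{"x":0.3,"y":-0.54,"turn":0.051,"jaw":0.5},{"x":0.4,"y":-0.72,"turn":0.068,"jaw":0.5},{"x":0.5,"y":-0.9,"turn":0.0864,"jaw":0.5}])

```text
schema error: expected keys jaw, x, y, z, turn
```

Run:
```python
from h import *
d=np.load("pics/top0.npy");W=cloud(d,pose("top")).reshape(-1,3)
c,s=np.cos(np.radians(6.2)),np.sin(np.radians(6.2))
q=(W[:,:2]-[.446,.0334])@np.array([[c,-s],[s,c]])
for lo in(.095,.14):
    k=(W[:,2]>lo)&(abs(q[:,0])<.06)&(abs(q[:,1])<.13)
    for sg in(1,-1):
        m=k&(q[:,1]*sg>.015); print(lo,sg,m.sum(),(q[m,1]*sg).min() if m.any() else None, W[m,2].max() if m.any() else None)
s=bot.sense();print(s["time"],s["tool_pos"],np.degrees(s["eef_rot"]))
```

```text
0.095 1 1081 0.036334084563899645 0.15579874590003084
0.095 -1 808 0.07959780943649448 0.9193583880294491
0.14 1 763 0.06260779229894095 0.15579874590003084
0.14 -1 808 0.07959780943649448 0.9193583880294491
0.15 [0.22056655 0.47615725 0.30342846] [-1.79937475e+02 -1.43578140e-03  1.55146240e+02]
```

Call:
carry_out(deltas=[{"x":0.1,"y":-0.18,"z":0,"turn":0.017,"jaw":0.35},{"x":0.2,"y":-0.36,"z":0,"turn":0.034,"jaw":0.35},{"x":0.3,"y":-0.54,"z":0,"turn":0.051,"jaw":0.35},{"x":0.4,"y":-0.72,"z":0,"turn":0.068,"jaw":0.35},{"x":0.5,"y":-0.9,"z":0,"turn":0.0864,"jaw":0.35}])

```text
time: 0.57
tool_pos: [0.3177, 0.3007, 0.3038]
eef_rot: [-3.141, -0.0, -3.043]
wrist_force: [-0.0, -0.1, 0.3]
grip_width: 0.03
grip_force: 0.0
```

Call:
carry_out(deltas=[{"x":0.08,"y":-0.18,"z":0,"turn":0,"jaw":0.35},{"x":0.17,"y":-0.36,"z":0,"turn":0,"jaw":0.35},{"x":0.25,"y":-0.54,"z":0,"turn":0,"jaw":0.35},{"x":0.34,"y":-0.72,"z":0,"turn":0,"jaw":0.35},{"x":0.42,"y":-0.9,"z":0,"turn":0,"jaw":0.35}])

```text
time: 0.98
tool_pos: [0.4018, 0.1208, 0.3039]
eef_rot: [-3.142, 0.0, -3.048]
wrist_force: [0.6, 0.5, -0.8]
grip_width: 0.0299
grip_force: 0.0
```

Call:
carry_out(deltas=[{"x":0.1,"y":-0.2,"z":0,"turn":0,"jaw":0.35},{"x":0.205,"y":-0.415,"z":0,"turn":0,"jaw":0.35},{"x":0.205,"y":-0.415,"z":0,"turn":0,"jaw":0.35},{"x":0.205,"y":-0.415,"z":0,"turn":0,"jaw":0.35}])

```text
time: 1.32
tool_pos: [0.4433, 0.0373, 0.3035]
eef_rot: [-3.141, -0.0, -3.053]
wrist_force: [-0.3, 0.5, 1.3]
grip_width: 0.0297
grip_force: 0.0
```

Run:
```python
from h import *
s=bot.sense();p,d=snapshot("wrist");cv2.imwrite("pics/w1.png",p)
print(s["time"],s["tool_pos"],np.degrees(s["eef_rot"]),s["grip_width"])
P=pose("wrist",s);W=cloud(d,P);z=W[...,2]
near=np.hypot(W[...,0]-.446,W[...,1]-.033)<.06
m=near&(z>.12)&(z<.145);print(m.sum(),rect(W[m]),np.median(z[m]))
hsv=cv2.cvtColor(p,cv2.COLOR_BGR2HSV)
o=near&(z>.128)&(z<.145);print(o.sum(),rect(W[o]), W[o].mean(0))
```

```text
1.3167 [0.44329284 0.03726564 0.30353689] [-1.79975995e+02 -2.49073451e-02 -1.74928439e+02] 0.029684203119432633
873 (array([457.4,  47.6]), 75.8, 37.2, 49.73) 0.13619076510534434
838 (array([445. ,  33.4]), 42.3, 15.9, 7.11) [0.4440321  0.03340024 0.13586431]
```

View pics/w1.png

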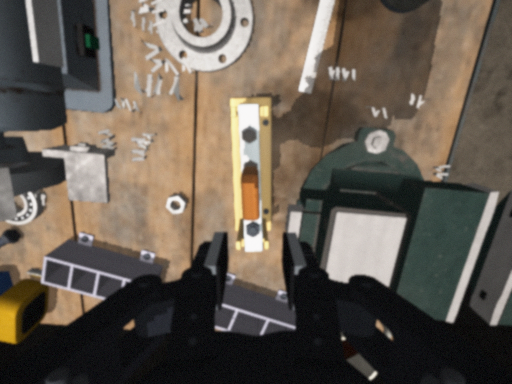

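The wrist picture shows the orange handle at about (250,193), the bar running almost upright in the image and the trays at the lower left. Both views put the handle at (0.445, 0.033), yaw about 6.5°.

Call:
carry_out(deltas=[{"x":0.01,"y":-0.02,"z":-0.1,"turn":0.004,"jaw":0.35},{"x":0.01,"y":-0.02,"z":-0.2,"turn":0.004,"jaw":0.35},{"x":0.01,"y":-0.02,"z":-0.25,"turn":0.004,"jaw":0.35},{"x":0.01,"y":-0.02,"z":-0.25,"turn":0.004,"jaw":0.35},{"x":0.01,"y":-0.02,"z":-0.25,"turn":0.004,"jaw":0.35}])

```text
time: 1.78
tool_pos: [0.4437, 0.0368, 0.2538]
eef_rot: [3.141, -0.001, -3.022]
wrist_force: [0.3, 0.4, 0.4]
grip_width: 0.0296
grip_force: 0.0
```

Run:
```python
from h import *
s=bot.sense();p,d=snapshot("wrist")
print(s["tool_pos"],np.degrees(s["eef_rot"]),s["grip_width"])
W=cloud(d,pose("wrist",s));z=W[...,2]
o=(np.hypot(W[...,0]-.446,W[...,1]-.033)<.03)&(z>.128)&(z<.145);print(o.sum(),rect(W[o]),np.median(z[o]))
```

```text
[0.44371533 0.03680372 0.2538122 ] [ 1.79988427e+02 -6.98113108e-02 -1.73133345e+02] 0.029617510586024052
1279 (array([445.5,  33.4]), 43.5, 15.9, 7.07) 0.13618693559336492
```

Call:
carry_out(deltas=[{"x":0.01,"y":-0.02,"z":-0.1,"turn":0,"jaw":0.35},{"x":0.01,"y":-0.02,"z":-0.1,"turn":0,"jaw":0.35},{"x":0.01,"y":-0.02,"z":-0.1,"turn":0,"jaw":0.35}])

```text
time: 2.08
tool_pos: [0.4462, 0.032, 0.2343]
eef_rot: [3.142, -0.001, -3.023]
wrist_force: [-0.5, 0.0, 0.4]
grip_width: 0.03
grip_force: 0.0
```

Call:
carry_out(deltas=[{"x":-0.003,"y":0.007,"z":-0.1,"turn":0,"jaw":0.35},{"x":-0.003,"y":0.007,"z":-0.2,"turn":0,"jaw":0.35},{"x":-0.003,"y":0.007,"z":-0.3,"turn":0,"jaw":0.35},{"x":-0.003,"y":0.007,"z":-0.3,"turn":0,"jaw":0.35},{"x":-0.003,"y":0.007,"z":-0.3,"turn":0,"jaw":0.35}])

```text
time: 2.5
tool_pos: [0.4457, 0.0332, 0.1745]
eef_rot: [-3.142, -0.001, -3.023]
wrist_force: [-0.5, -1.1, 1.3]
grip_width: 0.0297
grip_force: 0.0
```

Call:
carry_out(deltas=[{"x":0,"y":0,"z":0,"turn":0,"jaw":0},{"x":0,"y":0,"z":0,"turn":0,"jaw":0},{"x":0,"y":0,"z":0,"turn":0,"jaw":0},{"x":0,"y":0,"z":0,"turn":0,"jaw":0},{"x":0,"y":0,"z":0,"turn":0,"jaw":0}], grip_force=60)

```text
time: 2.92
tool_pos: [0.4466, 0.0332, 0.1756]
eef_rot: [-3.142, 0.003, -3.023]
wrist_force: [-0.4, -0.0, 7.3]
grip_width: 0.0153
grip_force: 59.1
```

Call:
carry_out(deltas=[{"x":0,"y":0,"z":0.03,"turn":0,"jaw":0},{"x":0,"y":0,"z":0.06,"turn":0,"jaw":0},{"x":0,"y":0,"z":0.1,"turn":0,"jaw":0},{"x":0,"y":0,"z":0.1,"turn":0,"jaw":0}])

```text
time: 3.25
tool_pos: [0.4466, 0.0331, 0.1957]
eef_rot: [-3.141, 0.002, -3.024]
wrist_force: [0.5, 0.7, -2.5]
grip_width: 0.0152
grip_force: 58.6
```

Call:
carry_out(deltas=[{"x":0,"y":0,"z":0.12,"turn":0,"jaw":0},{"x":0,"y":0,"z":0.25,"turn":0,"jaw":0},{"x":0,"y":0,"z":0.38,"turn":0,"jaw":0},{"x":0,"y":0,"z":0.5,"turn":0,"jaw":0},{"x":0,"y":0,"z":0.5,"turn":0,"jaw":0}])

```text
time: 3.67
tool_pos: [0.4474, 0.0331, 0.2982]
eef_rot: [-3.141, 0.007, -3.023]
wrist_force: [1.1, -0.3, -2.8]
grip_width: 0.0152
grip_force: 59.2
```

Call:
carry_out(deltas=[{"x":0.15,"y":0,"z":0,"turn":0,"jaw":0},{"x":0.3,"y":0,"z":0,"turn":0,"jaw":0},{"x":0.45,"y":0,"z":0,"turn":0,"jaw":0},{"x":0.6,"y":0,"z":0,"turn":0,"jaw":0},{"x":0.75,"y":0,"z":0,"turn":0,"jaw":0}])

```text
time: 4.08
tool_pos: [0.597, 0.033, 0.2929]
eef_rot: [-3.141, -0.001, -3.024]
wrist_force: [0.1, -0.0, -2.0]
grip_width: 0.0151
grip_force: 59.0
```

Call:
carry_out(deltas=[{"x":0.06,"y":0,"z":0,"turn":0.019,"jaw":0},{"x":0.07,"y":0,"z":0,"turn":0.038,"jaw":0},{"x":0.07,"y":0,"z":0,"turn":0.057,"jaw":0},{"x":0.07,"y":0,"z":0,"turn":0.076,"jaw":0},{"x":0.07,"y":0,"z":0,"turn":0.095,"jaw":0}])

```text
time: 4.5
tool_pos: [0.6098, 0.033, 0.2925]
eef_rot: [3.141, -0.001, -2.421]
wrist_force: [-1.6, 0.3, -2.0]
grip_width: 0.0147
grip_force: 58.9
```

Call:
carry_out(deltas=[{"x":0,"y":-0.15,"z":0,"turn":0.019,"jaw":0},{"x":0,"y":-0.3,"z":0,"turn":0.038,"jaw":0},{"x":0,"y":-0.45,"z":0,"turn":0.057,"jaw":0},{"x":0,"y":-0.6,"z":0,"turn":0.076,"jaw":0},{"x":0,"y":-0.75,"z":0,"turn":0.095,"jaw":0}])

```text
time: 4.92
tool_pos: [0.6095, -0.1182, 0.2929]
eef_rot: [3.141, -0.0, -1.823]
wrist_force: [0.0, 0.8, -1.9]
grip_width: 0.0151
grip_force: 59.1
```

Call:
carry_out(deltas=[{"x":0,"y":-0.1,"z":-0.1,"turn":0,"jaw":0},{"x":0,"y":-0.2,"z":-0.2,"turn":0,"jaw":0},{"x":0,"y":-0.2,"z":-0.2,"turn":0,"jaw":0},{"x":0,"y":-0.2,"z":-0.2,"turn":0,"jaw":0}])

```text
time: 5.25
tool_pos: [0.6089, -0.1577, 0.2518]
eef_rot: [3.138, 0.0, -1.832]
wrist_force: [-1.2, 0.8, -2.0]
grip_width: 0.0149
grip_force: 59.2
```

Run:
```python
from h import *
s=bot.sense();print(s["tool_pos"],np.degrees(s["eef_rot"]))
ims=[]
for n in("wrist","side"):
    p,d=snapshot(n);np.save(f"pics/{n}2.npy",d);cv2.imwrite(f"pics/{n}2.png",p);ims.append(p)
    W=cloud(d,pose(n,s));z=W[...,2];r=np.hypot(W[...,0]-s["tool_pos"][0],W[...,1]-s["tool_pos"][1])
    m=(r<.1)&(z>.10)&(z<.165);print(n,m.sum(),np.histogram(z[m],13,(.1,.165))[0])
    t=(np.hypot(W[...,0]-.61,W[...,1]+.158)<.09)&(z>.043)&(z<.06)
    if t.sum()>20: print("tray",t.sum(),rect(W[t]),np.median(z[t]))
cv2.imwrite("pics/c2.png",np.vstack([cv2.resize(ims[0],(400,300)),cv2.resize(ims[1][100:280,150:390],(400,300))]))
```

```text
[ 0.60889711 -0.15774888  0.25176907] [ 1.79787864e+02  6.31976166e-03 -1.04948790e+02]
wrist 3505 [   0    0    0    0    0    0    0    0    0    0    0  316 3189]
tray 734 (array([ 608.8, -167.8]), 121.2, 42.0, 76.94) 0.05049371679412956
side 468 [  0   0   0  17  32  35  39  35  34  17   9  77 173]
tray 357 (array([ 611.3, -156.7]), 142.4, 43.0, 76.58) 0.04858062741606117
```

View pics/c2.png

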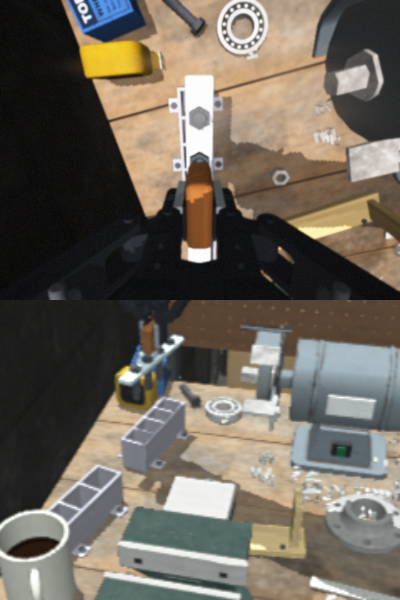

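The upper picture (wrist) shows the bar in the gripper, running up from the handle at (198,215), with the tray below it. The lower one (side) shows the bar hanging level with its studs, above the four-cell tray.

```bash
cat > bar.py <<'E'
from h import *
def bar(n,d,s,zt):
    W=cloud(d,pose(n,s));z=W[...,2];tp=s["tool_pos"];r=np.hypot(W[...,0]-tp[0],W[...,1]-tp[1])
    m=((r<.11)&(abs(z-zt)<.006)).astype(np.uint8)
    k,l,st,_=cv2.connectedComponentsWithStats(m);m=l==1+st[1:,4].argmax()
    q=W[m];a=rect(q);th=np.radians(76.55);u=np.array([np.cos(th),np.sin(th)]);v=np.array([-u[1],u[0]])
    e=(q[:,:2]-[.6108,-.1575])*1000
    print(n,m.sum(),a,"along",np.round(np.percentile(e@u,[0,1,99,100]),1),"across",np.round(np.percentile(e@v,[1,99]),1),"z",np.round(np.median(q[:,2]),4), "slope z/along",np.polyfit(e@u,q[:,2]*1000,1).round(4))
E
python3 - <<'E'
from bar import *
s=bot.sense();print(s["tool_pos"])
for n in("wrist","side"): bar(n,np.load(f"pics/{n}2.npy"),s,.160)
E
```

```text
[ 0.609903   -0.15652774  0.2538825 ]
wrist 3026 (array([ 598.5, -198. ]), 73.0, 20.0, 75.24) along [-79.  -78.6 -13.1  -5.6] across [-7.5 12.9] z 0.163 slope z/along [8.000000e-04 1.630502e+02]
side 266 (array([ 609.2, -155.3]), 161.9, 21.3, 75.0) along [-79.4 -76.6  82.5  82.9] across [-9.1 12.9] z 0.1614 slope z/along [-5.400000e-03  1.607487e+02]
```

Call:
carry_out(deltas=[{"x":0.008,"y":-0.008,"z":-0.1,"turn":0.004,"jaw":0},{"x":0.008,"y":-0.008,"z":-0.2,"turn":0.004,"jaw":0},{"x":0.008,"y":-0.008,"z":-0.26,"turn":0.004,"jaw":0},{"x":0.008,"y":-0.008,"z":-0.26,"turn":0.004,"jaw":0},{"x":0.008,"y":-0.008,"z":-0.26,"turn":0.004,"jaw":0}])

```text
time: 5.77
tool_pos: [0.6117, -0.1576, 0.2024]
eef_rot: [-3.141, 0.0, -1.803]
wrist_force: [0.2, -0.3, -2.0]
grip_width: 0.015
grip_force: 59.1
```

Run:
```python
from bar import *
for n in("wrist","side"):
    s=bot.sense();print(s["tool_pos"],np.degrees(s["eef_rot"][2]));d=snapshot(n)[1];bar(n,d,s,.108)
    if n=="side":
        W=cloud(d,pose(n));z=W[...,2];t=(np.hypot(W[...,0]-.61,W[...,1]+.158)<.09)&(z>.043)&(z<.055);print("tray",rect(W[t]))
```

```text
[ 0.61165824 -0.15755535  0.20243511] -103.31954960574565
wrist 3012 (array([ 601.3, -199.6]), 72.6, 20.0, 76.74) along [-79.4 -79.3 -13.8  -6.9] across [-10.4   9.3] z 0.1116 slope z/along [-7.000000e-04  1.115221e+02]
[ 0.6120465  -0.15782562  0.20314165] -103.32846896261545
side 226 (array([ 611.7, -155.8]), 161.9, 20.7, 76.52) along [-79.1 -76.3  81.6  82.8] across [-10.8   9.6] z 0.1113 slope z/along [-4.200000e-03  1.105195e+02]
tray (array([ 610.7, -158.1]), 144.8, 43.3, 76.78)
```

Call:
carry_out(deltas=[{"x":-0.003,"y":-0.004,"z":-0.06,"turn":0,"jaw":0},{"x":-0.003,"y":-0.004,"z":-0.12,"turn":0,"jaw":0},{"x":-0.003,"y":-0.004,"z":-0.18,"turn":0,"jaw":0},{"x":-0.003,"y":-0.004,"z":-0.22,"turn":0,"jaw":0},{"x":-0.003,"y":-0.004,"z":-0.22,"turn":0,"jaw":0}])

```text
time: 6.28
tool_pos: [0.6106, -0.1591, 0.1572]
eef_rot: [3.141, 0.0, -1.804]
wrist_force: [0.6, 0.7, -2.7]
grip_width: 0.015
grip_force: 59.2
```

Call:
carry_out(deltas=[{"x":0,"y":0,"z":-0.01,"turn":0,"jaw":0},{"x":0,"y":0,"z":-0.02,"turn":0,"jaw":0},{"x":0,"y":0,"z":-0.025,"turn":0,"jaw":0},{"x":0,"y":0,"z":-0.03,"turn":0,"jaw":0},{"x":0,"y":0,"z":-0.03,"turn":0,"jaw":0}])

```text
time: 6.7
tool_pos: [0.6109, -0.1594, 0.1521]
eef_rot: [-3.141, -0.0, -1.805]
wrist_force: [-0.6, -0.6, -2.3]
grip_width: 0.0155
grip_force: 59.2
```

Call:
carry_out(deltas=[{"x":0,"y":0.003,"z":-0.004,"turn":0,"jaw":0},{"x":0,"y":0.003,"z":-0.008,"turn":0,"jaw":0},{"x":0,"y":0.003,"z":-0.01,"turn":0,"jaw":0},{"x":0,"y":0.003,"z":-0.01,"turn":0,"jaw":0}])

```text
time: 7.03
tool_pos: [0.6108, -0.1587, 0.1498]
eef_rot: [3.142, 0.0, -1.805]
wrist_force: [-0.2, 0.3, -2.5]
grip_width: 0.0154
grip_force: 59.2
```

Call:
carry_out(deltas=[{"x":0,"y":0,"z":-0.003,"turn":0,"jaw":0},{"x":0,"y":0,"z":-0.005,"turn":0,"jaw":0},{"x":0,"y":0,"z":-0.005,"turn":0,"jaw":0}])

```text
time: 7.28
tool_pos: [0.6108, -0.1588, 0.1496]
eef_rot: [-3.141, -0.0, -1.805]
wrist_force: [-3.3, 1.3, 4.3]
grip_width: 0.0152
grip_force: 60.4
```

Call:
carry_out(deltas=[{"x":0,"y":0,"z":-0.003,"turn":0,"jaw":0},{"x":0,"y":0,"z":-0.003,"turn":0,"jaw":0}])

```text
time: 7.45
tool_pos: [0.6108, -0.1588, 0.1496]
eef_rot: [-3.14, -0.0, -1.805]
wrist_force: [-3.3, 0.6, 9.5]
grip_width: 0.0153
grip_force: 61.2
```

Run:
```python
from bar import *
ims=[]
for n in("wrist","side"):
    s=bot.sense();p,d=snapshot(n);bar(n,d,s,.058);ims.append(p)
cv2.imwrite("pics/c3.png",np.vstack([cv2.resize(ims[0],(400,300)),cv2.resize(ims[1][140:230,200:320],(400,300))]))
```

```text
wrist 3081 (array([ 600.6, -200.3]), 73.7, 20.0, 76.75) along [-80.8 -80.7 -14.9  -7.1] across [-9.8  9.8] z 0.0588 slope z/along [4.5000e-03 5.9044e+01]
side 246 (array([ 614.6, -159.1]), 165.3, 29.8, 76.1) along [-83.2 -77.8  81.   82. ] across [-14.4  10.5] z 0.058 slope z/along [-2.70000e-03  5.77911e+01]
```

View pics/c3.png

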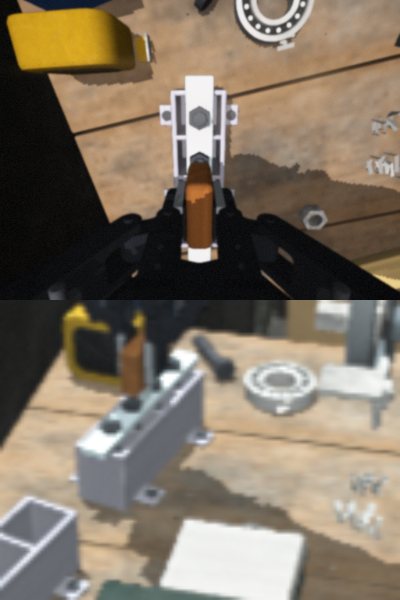

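The bar now lies flat on the tray walls, centred within about 1 mm. The wrist crop shows it over the tray around (200,110), and the side crop shows no gap and no stud outside. I let go and retreat straight up.

Call:
carry_out(deltas=[{"x":0,"y":0,"z":0.003,"turn":0,"jaw":0.4},{"x":0,"y":0,"z":0.003,"turn":0,"jaw":0.4},{"x":0,"y":0,"z":0.003,"turn":0,"jaw":0.4},{"x":0,"y":0,"z":0.003,"turn":0,"jaw":0.4},{"x":0,"y":0,"z":0.003,"turn":0,"jaw":0.4}])

```text
time: 7.97
tool_pos: [0.6109, -0.1588, 0.1487]
eef_rot: [-3.142, -0.0, -1.805]
wrist_force: [-0.7, 0.4, -0.8]
grip_width: 0.034
grip_force: 0.0
```

Call:
carry_out(deltas=[{"x":0,"y":0,"z":0.1,"turn":0,"jaw":0.4},{"x":0,"y":0,"z":0.25,"turn":0,"jaw":0.4},{"x":0,"y":0,"z":0.4,"turn":0,"jaw":0.4},{"x":0,"y":0,"z":0.6,"turn":0,"jaw":0.4},{"x":0,"y":0,"z":0.6,"turn":0,"jaw":0.4}])

```text
time: 8.38
tool_pos: [0.6129, -0.1593, 0.2764]
eef_rot: [-3.131, -0.0, -1.805]
wrist_force: [0.8, 0.1, 0.2]
grip_width: 0.0341
grip_force: 0.0
```

Run:
```python
from bar import *
for n in("wrist","side"):
    s=bot.sense();p,d=snapshot(n);bar(n,d,s,.059);cv2.imwrite(f"pics/{n}4.png",p)
print(s["time"],s["tool_pos"],s["grip_width"],s["wrist_force"])
```

```text
wrist 1158 (array([ 600.4, -201.1]), 72.4, 19.8, 76.29) along [-81.  -80.9 -13.5  -8.6] across [-10.    9.7] z 0.0587 slope z/along [1.00000e-02 5.96433e+01]
side 260 (array([ 610.7, -157.1]), 162.3, 21.2, 76.31) along [-80.8 -78.4  80.2  81.6] across [-10.   10.3] z 0.0584 slope z/along [-3.20000e-03  5.89927e+01]
8.4333 [ 0.61246723 -0.1591584   0.27317268] 0.03390063179710704 [ 0.30553238  0.91408032 -1.44682161]
```

View pics/wrist4.png

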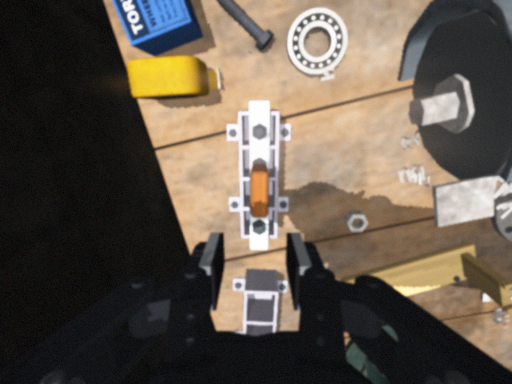

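The bar (260,175) lies centred and lengthwise on the four-cell tray, and the gripper is clear of it, so I hand the job in.

```bash
python3 -c "
from bench import bot
print(bot.close_job())"
```

```text
the job is handed in; nothing more can be done
None
```

The carrier bar lies flat and lengthwise on the four-cell tray, centred to within about 1 mm as measured from the cameras after release; the gripper is clear, and I handed the job in at about 8.4 s of the 38 s allowed (no verdict came back).

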